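# Start and seat the hold-down bolt in the cradle anchor's deep well

### The arm

A 7-joint arm with a two-finger parallel gripper is mounted at the origin on a cart in front of the work surface, level with it; the furniture and walls round the work are solid. World frame = base frame: x ahead of the robot, y to its left, z up, the work surface at z = 0. Lengths are in m, angles in rad, forces in N, time in s.
With the tool pointing down it reaches from about 0.4 to 0.875 m from the base axis. Payload 19.3 kg.
Tool frame: the origin (TCP) lies at the very end of the fingers, on their centre line; the grasp point (between the pads) lies 19 mm behind it; z points along the fingers, y is the line along which they close (so a half turn about z gives the same grasp; the last joint's range is limited). The gripper opens to 85 mm and grips with 20 to 120 N. Pads are 22 mm wide; open, the fingers measure 114 mm over their backs; the gripper's body (76 mm by 85 mm) begins 54 mm behind the grasp point. The pads swing forward as they close: fully open they stand 13 mm farther back than shut.
Start: joints at [-1.341, 0.521, -0.036, 1.599, 0.021, 1.021, -0.113], TCP at [0.185, 0.597, 0.231] pointing down, gripper open.
Joint ranges: [-2.91, 2.91], [-0.3, 2.13], [-1.5, 1.42], [0.17, 2.43], [-1.26, 4.41], [0.16, 1.93], [-2.52, 2.52]. Speed limits (rad/s): [1.89, 1.89, 2.39, 2.39, 3.01, 3.01, 3.01].

### API

Orientations are given as [roll, pitch, yaw] about the fixed x, y, z axes, in that order (R = Rz(yaw) Ry(pitch) Rx(roll)).
In Python, from workcell import bot gives the robot as it stands. The module is installed in compiled form; this text tells all that it offers.
- The arm moves only by the tool apply_moves, never from a script. Its arguments are lists of equal length, an entry for each row: "claw": the finger opening in m, from 0 to 0.0854; "xyz": the shift along the tool's x, y, z in m, a list of three; "twist": the turn, a rotation vector about the tool's x, y, z in rad, a list of three. A call has 1 to 20 rows; each row shifts and turns the commanded pose from where the row before left it, along the tool's axes as they then stand; what a row does not reach is not made up. A row lasts 1/10 s, in which the tool goes at most 50 mm and 8.59 degrees, less where a joint would pass 70% of its speed; a pose out of reach is approached as far as the arm can. A call with a gripper value outside its range is refused whole. The fingers move at their own pace and stop on an object; "force" is the grip in N (left out, the last holds). Time passes only in rows, so rows that do not move let the fingers close. It gives the time, the measured TCP pose, the force, the opening and the grip force at its end, in the units of the state.
- bot.observe(): the state, without advancing time (a new reading comes with each control period).
- bot.grab_frame(name): name is "scene" or "top"; returns a dict with "img" (420x560x3 uint8, red, green, blue), "vfov" (degrees; the focal length in pixels is half the picture's height over the tangent of half this angle, whatever the lens; pixels are square), "cx", "cy" (the principal point, pixels), "distortion" ([k1, k2, p1, p2, k3] as OpenCV has them; the pictures are not rectified), "view" (4x4, takes a point from world to camera coordinates). Camera axes: x right, y up, looking along -z (the intrinsics and any distortion apply to the point x, -y, -z); pixel columns grow to the right and rows downward; lengths in m; the calibration is good to about 2 mm. A picture is of the moment at which its call begins. There is no depth.
- bot.job_done(): hands the job in; it is judged then, once.
Trained networks look in the newest picture that a camera, given by its name, has taken for a name from the list of things; names that differ only in an ending like _2 or _b are one class to them, and where a whole thing is asked for, a point or a joint stands for the part that bears it (a point fixed in the world has none). Each returns a list of dicts, best first, with "score" (0 to 1); they miss things now and then, are a little off and sometimes report something else, mostly with a low value. They report only what shows in the picture. A call takes as long as a camera call.
- bot.find_in(camera, query): "position" ([x, y, z] in m, in world coordinates, good to about 4 mm: the middle of the surface that is visible of it).
The state is a dict: "clock": time; "qpos": joint angles; "qd": joint speeds; "joint_efforts": joint torques, N m; "position": TCP position; "tool_rot": TCP orientation; "force": force on the tool from outside, world axes, zero at the start; "moment": the same for the moment, N m; "grip_width": finger opening in m; "finger_force": force on a finger pad.
Only numpy, scipy, OpenCV 4.12 (cv2) and the standard library are available. Lean on these libraries where they do the work, as an engineer would, in place of code of your own. Each camera call takes 0.05 s, during which the arm holds its last target. There are 200 camera calls.

### The job

Take the red-handled hold-down bolt out of its wooden rack and lower it into the deep well of the cradle anchor. Feel for the start of the quick-thread at the bottom with light downward pressure, never pushing or wrenching the bolt against the anchor with more than about 30 newtons, then screw it in clockwise until its collar is fully home on the top of the block; let go and leave everything else on the table where it is.

Things in the scene. Friction and masses are not known exactly. Their poses are not given: they have to be found in the camera images.
- bolt_grip (a point): centre of the red bar handle of the loose steel hold-down bolt (0.14 kg). Bar 46 mm long (point x axis), 14 mm thick (y), 26 mm high (z); grip it across its 14 mm from above. z points up along the shank. Below this point: bar underside 13 mm, collar underside 21 mm, lugs 86 mm, end of the tapered nose 98 mm. Shank 14 mm in diameter.
- bolt_collar (a point): centre of the underside of the bolt's collar (42 mm across, 5 mm thick), on the bolt's axis, 21 mm below bolt_grip; same axes. It lies on the top of the block when the bolt is home.
- bolt_lugs (a point): point on the bolt's axis between its two thread lugs, 65 mm below the collar's underside and 12 mm above the nose end; same axes. The lugs are round pins of 5 mm diameter sticking out to both sides along x, so parallel to the handle bar, 28 mm from tip to tip; half a turn gives the same bolt.
- well_mouth (a point): centre of the mouth of the well (34 mm in diameter) on the flat top of the anchor's pale wooden block, 76 x 76 mm, top 95 mm above the table, fixed. z points up along the well; x points to the cradle end board, 50 (x) x 85 (y) mm, top 152 mm above the table, that stands on the same foot plate, its middle 78 mm from the well's axis.
- thread_top (a point): centre of the flat top of the fixed brass insert in the well, 50 mm below the mouth, axes as the block. It has an 18 mm hole for the shank and two opposite start slots for the lugs. The slots' angle is not measured: it lies anywhere within 0.4 rad either way of the x axis. Lugs pass if within 0.13 rad of it. Lugs resting on this top: collar 17.5 mm above the mouth.
- thread_start (a point): point on the well's axis where the lugs' middle lies once they have dropped into the start slots (11 mm drop; collar then 6.5 mm above the mouth). From here turning clockwise seen from above takes the bolt down 0.1 mm per degree; after about 70 degrees the collar lies on the block and turning lowers it no more. Past 95 degrees a hard stop blocks it: stop before. A little downward pressure helps.
- rack: brown wooden rack, 64 (x) x 110 (y) x 85 mm (z), fixed, origin at the centre of its underside. Two bores of 34 mm at y = -26 mm and y = +26 mm. The bolt hangs upright by its collar in the one at y = -26 mm, handle above; it must be lifted 80 mm to clear it. A white basket of tools, up to 0.20 m high, stands between the rack and the anchor: carry the bolt over it.
- red_pot: small red paint pot, 32 mm wide, 42 mm high, loose, origin under its centre; a bystander to leave alone
- blue_pot: small blue paint pot, 32 mm wide, 42 mm high, loose, origin under its centre; a bystander to leave alone
- green_lighter: green lighter lying on the table, 24 x 80 x 14 mm, loose, origin under its centre; a bystander to leave alone
- cork_block: sanding block, 36 x 70 x 26 mm, loose, origin under its centre; a bystander to leave alone

How it is judged:
On the way:
1. the bolt is lifted clear of the rack (height (world z) of bolt_collar above 0.165 m), for 0.1 s.
At the end, for the whole second after the job is handed in: The bolt is screwed in: its collar lies within 1.5 mm of the top of the block and within 5 mm of the well's axis, the bolt is upright within 0.06 rad, released and staying so (z of bolt_collar in the frame of well_mouth below 0.0015 m and horizontal distance between bolt_collar and well_mouth below 0.005 m and angle between bolt_grip's own z axis and vertical below 0.06 rad); the robot touches nothing.
It fails at once if the bolt is pushed or wrenched against the anchor with more than 45 N (contact force between bolt and anchor above 45 N).
It fails at once if a bystander is moved by more than 20 mm (distance of any of red_pot, blue_pot, green_lighter, cork_block from where it was at the start of the episode above 0.02 m).
It also fails if it takes over 67 s, if anything falls off the work surface, if the arm or the gripper's body presses on something with over 40 N, if the wrist force passes 120 N, or if a joint passes its speed limit or range.

## Working session

There is one attempt and no reset: what is moved stays moved. The work goes in short steps, Python scripts to look and compute and a tool call to move; the robot and the scene stay as the last step left them, time stands still between calls to the robot, and variables do not carry over. Pictures are saved under pics/ and viewed, at most 10 in all, crops included, and the job is handed in when it is done.

Besides the shell and the picture viewer there is one more tool, called after "Request:" by a JSON object that holds its "api" and its "payload". apply_moves: Moves the arm, as the interface text tells. Its arguments: {"type":"object","properties":{"claw":{"type":"array"},"xyz":{"type":"array"},"twist":{"type":"array"},"force":{"type":"number"}},"required":["claw","xyz","twist"]}

```bash
mkdir -p pics; python3 - <<'E'
from workcell import bot
import cv2,numpy as np
s=bot.observe();print({k:np.round(v,3).tolist() for k,v in s.items()})
for c in("scene","top"):
    f=bot.grab_frame(c);cv2.imwrite(f"pics/{c}0.png",f["img"][:,:,::-1])
    print(c,f["vfov"],f["cx"],f["cy"],f["distortion"],np.round(f["view"],4).tolist())
    for q in("bolt_grip","bolt_collar","well_mouth","rack","red_pot","blue_pot","green_lighter","cork_block"):
        print(q,[(np.round(d["position"],4).tolist(),round(d["score"],2)) for d in bot.find_in(c,q)[:2]])
E
```

```text
{'clock': 0.0, 'qpos': [-1.341, 0.522, -0.036, 1.6, 0.021, 1.021, -0.113], 'qd': [0.001, 0.002, -0.001, 0.0, 0.001, -0.0, 0.0], 'joint_efforts': [-0.001, -92.712, 1.981, -36.993, 0.018, 0.008, 0.0], 'position': [0.185, 0.597, 0.231], 'tool_rot': [-3.14, 0.0, 2.842], 'force': [0.535, -0.112, 0.306], 'moment': [0.047, -0.04, 0.041], 'finger_force': 0.0, 'grip_width': 0.086}
scene 48.981496199387294 277.3987809848471 202.0298522841319 [0.032718 0.       0.       0.       0.      ] [[-0.8587, -0.5124, -0.0118, 0.4911], [0.2625, -0.4596, 0.8484, -0.2072], [-0.4402, 0.7254, 0.5292, -1.0713], [0.0, 0.0, 0.0, 1.0]]
bolt_grip [([0.4897, 0.2847, 0.1023], 0.59)]
bolt_collar [([0.4937, 0.2862, 0.1062], 0.63)]
well_mouth []
rack [([0.4792, 0.3441, 0.0639], 0.67), ([0.4905, 0.2822, 0.1023], 0.31)]
red_pot [([0.3956, 0.4413, 0.0403], 0.66), ([0.4918, 0.2828, 0.1022], 0.52)]
blue_pot [([0.5005, 0.457, 0.0295], 0.69)]
green_lighter []
cork_block []
top 52.946021654864204 279.82983488211664 205.93045219331157 [-0.1288951  0.         0.         0.         0.       ] [[-0.0071, -1.0, 0.0033, 0.0361], [0.9937, -0.0067, 0.1117, -0.5393], [-0.1117, 0.0041, 0.9937, -1.5037], [0.0, 0.0, 0.0, 1.0]]
bolt_grip [([0.497, 0.2747, 0.1064], 0.52)]
bolt_collar []
well_mouth [([0.5439, -0.1466, 0.0253], 0.64)]
rack [([0.4274, -0.3517, 0.0108], 0.72), ([0.4908, 0.3046, 0.0869], 0.69)]
red_pot [([0.4066, 0.428, 0.0386], 0.58), ([0.4964, 0.2738, 0.1031], 0.16)]
blue_pot [([0.5036, 0.4415, 0.0422], 0.44)]
green_lighter [([0.4271, -0.3533, 0.0126], 0.69)]
cork_block [([0.6975, -0.3829, 0.0289], 0.53), ([0.5434, -0.1396, 0.0255], 0.26)]
```

```bash
python3 - <<'E'
import cv2
a=cv2.imread("pics/scene0.png");b=cv2.imread("pics/top0.png")
cv2.imwrite("pics/s1.png",cv2.resize(a,(800,600),interpolation=2));cv2.imwrite("pics/t1.png",cv2.resize(b,(800,600),interpolation=2))
E
```

```text
(no output)
```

View pics/s1.png

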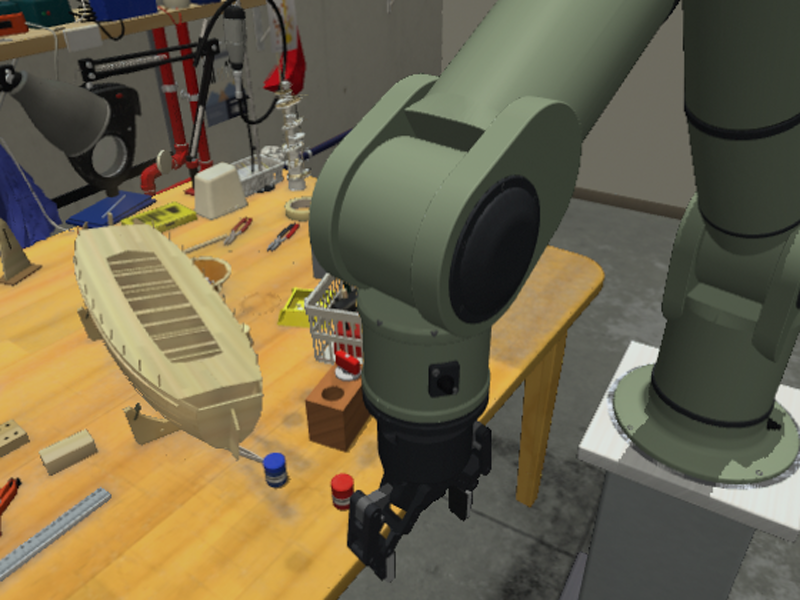

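View pics/t1.png

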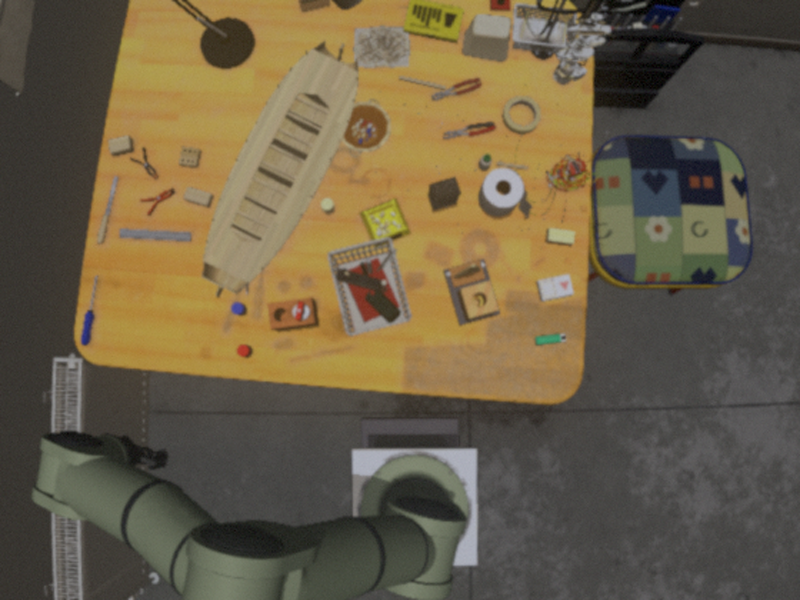

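The top view shows the rack with the bolt at about (300,313) and the anchor at (470,290), well mouth near (479,299) and end board above it. The basket lies between them, the boat behind. I'll zoom in.

```bash
python3 - <<'E'
import cv2,numpy as np
b=cv2.imread("pics/top0.png")
l=cv2.resize(b[195:245,180:230],(400,400),interpolation=2);r=cv2.resize(b[175:235,305:355],(480,576),interpolation=2)[:, :400] if 0 else cv2.resize(b[178:228,306:356],(400,400),interpolation=2)
cv2.imwrite("pics/t2.png",np.hstack([l,r]))
E
```

```text
(no output)
```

View pics/t2.png

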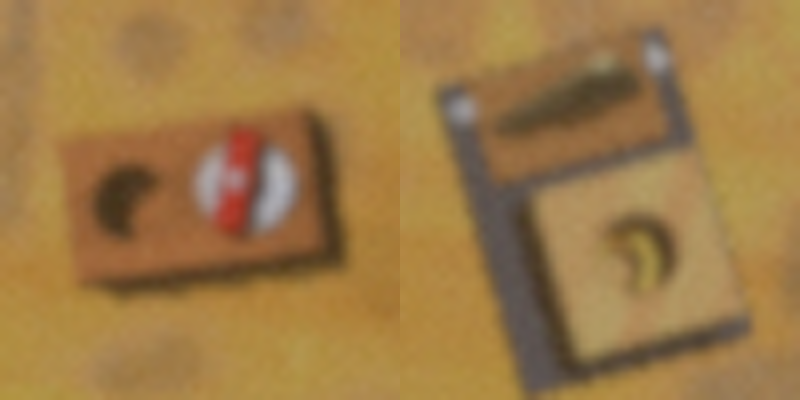

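Left crop: rack top corners about (62,140),(305,105),(325,245),(82,282), handle centre (238,181), collar (248,188). Right crop: block top corners about (527,188),(692,150),(748,320),(578,362), well mouth about (643,253).

```bash
cat > h.py <<'E'
import numpy as np,cv2
from workcell import bot
def K(f):
    h=f["img"].shape[0];fl=h/2/np.tan(np.radians(f["vfov"])/2)
    return np.array([[fl,0,f["cx"]],[0,fl,f["cy"]],[0,0,1.]])
def back(f,px,z):
    px=np.array(px,float).reshape(-1,1,2);n=cv2.undistortPoints(px,K(f),np.array(f["distortion"])).reshape(-1,2)
    V=np.array(f["view"]);R=V[:3,:3];c=-R.T@V[:3,3]
    d=np.c_[n[:,0],-n[:,1],-np.ones(len(n))]@R
    return c+d*((z-c[2])/d[:,2])[:,None]
def proj(f,P):
    V=np.array(f["view"]);p=np.array(P,float).reshape(-1,3)@V[:3,:3].T+V[:3,3]
    p=p*[1,-1,-1]
    return cv2.projectPoints(p,np.zeros(3),np.zeros(3),K(f),np.array(f["distortion"]))[0].reshape(-1,2)
E
python3 - <<'E'
from h import *
f=bot.grab_frame("top")
o=lambda p,o,s=8:(np.array(p,float)+.5)/s-.5+o
np.set_printoptions(precision=4,suppress=True)
L=np.array([180,195]);R=np.array([306,178])
rk=back(f,o([(62,140),(305,105),(325,245),(82,282)],L),.085);print(rk,rk.mean(0),np.linalg.norm(np.diff(rk,axis=0),axis=1))
print("handle",back(f,o([(243,128),(233,235),(238,181)],L),.085+.021+.013))
print("collar",back(f,o([(248,188)],L),.09))
bl=back(f,o([(127,188),(292,150),(348,320),(178,362)],R),.095);print(bl,bl.mean(0),np.linalg.norm(np.diff(bl,axis=0),axis=1))
print("mouth",back(f,o([(243,253)],R),.095))
d=np.diff(bl,axis=0);print([np.degrees(np.arctan2(v[1],v[0])) for v in d])
d=np.diff(rk,axis=0);print([np.degrees(np.arctan2(v[1],v[0])) for v in d])
E
```

```text
[[0.5139 0.3585 0.085 ]
 [0.5287 0.251  0.085 ]
 [0.467  0.2417 0.085 ]
 [0.4513 0.3487 0.085 ]] [0.4902 0.3    0.085 ] [0.1085 0.0623 0.1081]
handle [[0.5152 0.2727 0.119 ]
 [0.4692 0.2766 0.119 ]
 [0.4924 0.2746 0.119 ]]
collar [[0.4918 0.275  0.09  ]]
[[ 0.5484 -0.1128  0.095 ]
 [ 0.5647 -0.1856  0.095 ]
 [ 0.4898 -0.2084  0.095 ]
 [ 0.4721 -0.1336  0.095 ]] [ 0.5188 -0.1601  0.095 ] [0.0746 0.0783 0.0768]
mouth [[ 0.5195 -0.163   0.095 ]]
[np.float64(-77.37621537992983), np.float64(-163.06069091329223), np.float64(103.33606206861971)]
[np.float64(-82.16659425583681), np.float64(-171.41097166548488), np.float64(98.36355067685415)]
```

```bash
cat >> h.py <<'E'
from scipy.spatial.transform import Rotation as Ro
def delta(xyz,ydir):
    "shift and twist (tool frame) to put the TCP at xyz, pointing down, tool y along ydir degrees"
    s=bot.observe();R=Ro.from_euler("xyz",s["tool_rot"])
    a=np.radians(ydir);y=np.array([np.cos(a),np.sin(a),0]);z=np.array([0,0,-1.]);T=Ro.from_matrix(np.c_[np.cross(y,z),y,z])
    print("t",round(float(s["clock"]),2),"shift",np.round(R.inv().apply(np.array(xyz)-s["position"]),4),"twist",np.round((R.inv()*T).as_rotvec(),4),"tooly",np.round(np.degrees(np.arctan2(*R.as_matrix()[1::-1,1])),2),"q7",np.round(s["qpos"][6],2),"f",np.round(s["force"],1),np.round(s["moment"],2))
E
python3 -c "
from h import *
delta([.493,.2747,.18],85)"
```

```text
t 0.95 shift [-0.3899 -0.2169  0.0513] twist [-0.      0.     -0.2126] tooly 72.82 q7 -0.11 f [1.2 0.3 0.3] [-0.01 -0.01 -0.02]
```

Request:
{"api": "apply_moves", "payload": {"claw": [0.06, 0.045, 0.045, 0.045, 0.045, 0.045, 0.045, 0.045, 0.045, 0.045, 0.045, 0.045, 0.045, 0.045, 0.045, 0.045, 0.045], "xyz": [[-0.0325, -0.0181, 0.003], [-0.0325, -0.0181, 0.003], [-0.0325, -0.0181, 0.003], [-0.0325, -0.0181, 0.003], [-0.0325, -0.0181, 0.003], [-0.0325, -0.0181, 0.003], [-0.0325, -0.0181, 0.003], [-0.0325, -0.0181, 0.003], [-0.0325, -0.0181, 0.003], [-0.0325, -0.0181, 0.003], [-0.0325, -0.0181, 0.003], [-0.0325, -0.0181, 0.003], [0, 0, 0], [0, 0, 0], [0, 0, 0], [0, 0, 0], [0, 0, 0]], "twist": [[0, 0, 0], [0, 0, 0], [0, 0, 0], [0, 0, 0], [0, 0, 0], [0, 0, 0], [0, 0, 0], [0, 0, 0], [0, 0, 0], [0, 0, 0], [0, 0, 0], [0, 0, 0], [0, 0, -0.07], [0, 0, -0.07], [0, 0, -0.07], [0, 0, 0], [0, 0, 0]]}}

```text
clock: 2.65
position: [0.4931, 0.2744, 0.1953]
tool_rot: [3.142, 0.0, 3.05]
force: [0.4, -0.7, 0.2]
grip_width: 0.0452
finger_force: 0.0
```

```bash
python3 - <<'E'
from h import *
delta([.493,.2747,.095],85)
print(bot.observe()["grip_width"])
f=bot.grab_frame("scene");a=f["img"][:,:,::-1];cv2.imwrite("pics/s2.png",cv2.resize(a[100:400,80:480],(800,600),interpolation=2))
f2=bot.grab_frame("top")
for c in("scene","top"):
  for q in("bolt_grip","well_mouth"):print(c,q,[(np.round(d["position"],4),round(d["score"],2)) for d in bot.find_in(c,q)[:1]])
E
```

```text
t 2.65 shift [1.000e-04 3.000e-04 1.003e-01] twist [ 0.      0.     -0.0047] tooly 84.73 q7 0.86 f [ 0.4 -0.7  0.2] [-0.01  0.03  0.01]
0.045211378108019465
scene bolt_grip [(array([0.4918, 0.2844, 0.1012]), 0.64)]
scene well_mouth [(array([ 0.5189, -0.1254,  0.0636]), 0.6)]
top bolt_grip []
top well_mouth [(array([ 0.5413, -0.1465,  0.0219]), 0.78)]
```

View pics/s2.png

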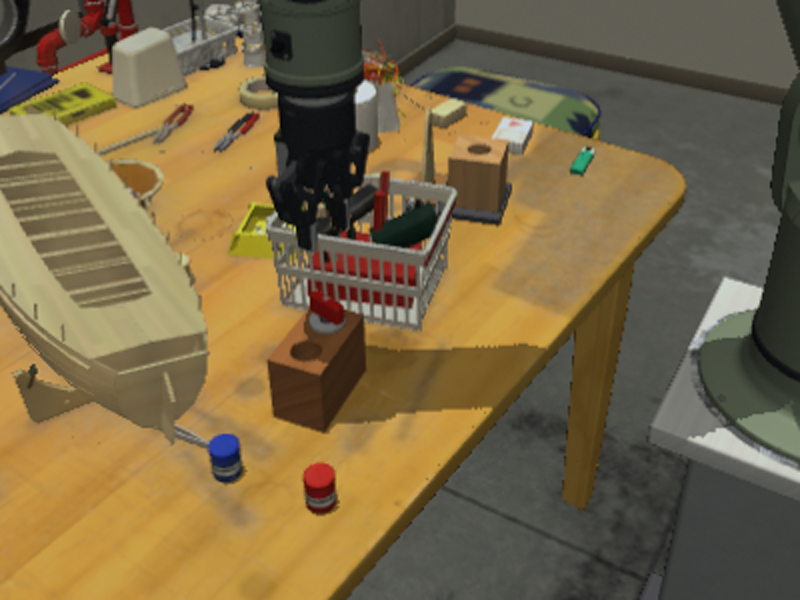

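Scene view: handle at crop (325,306), well mouth at about (480,148); gripper above the bolt. Cross-check with this camera.

```bash
python3 - <<'E'
from h import *
f=bot.grab_frame("scene")
np.set_printoptions(precision=4,suppress=True)
im=f["img"].astype(int);print("mouth",back(f,[[80+480/2,100+148.5/2]],.095))
r=(im[:,:,0]>140)&(im[:,:,1]<50)&(im[:,:,2]<60);r[:240]=0;r[268:]=0;r[:,:225]=0;r[:,260:]=0
ys,xs=np.nonzero(r);print("red px",len(xs),xs.mean(),ys.mean(),xs.min(),xs.max(),ys.min(),ys.max())
# predicted visible bar box
c=np.array([.493,.2747,.106]);a=np.radians(-5)
R=np.array([[np.cos(a),-np.sin(a),0],[np.sin(a),np.cos(a),0],[0,0,1]])
P=c+np.array([[x,y,z] for x in(-.023,.023) for y in(-.007,.007) for z in(-.013,.013)])@R.T
p=proj(f,P);print("pred",p.min(0),p.max(0))
hull=cv2.convexHull(p.astype(np.float32));m=cv2.moments(hull);print(m["m10"]/m["m00"],m["m01"]/m["m00"])
# mouth: dark region
g=f["img"][160:190,300:342].astype(int);d=g.sum(2)
th=np.zeros_like(d);th[8:22,10:30]=1
m=(d<230)&(th>0);yy,xx=np.nonzero(m);print("dark",len(xx),xx.min()+300,xx.max()+300,yy.min()+160,yy.max()+160)
q=proj(f,np.array([.519,-.1615,.095])+.017*np.array([[np.cos(t),np.sin(t),0] for t in np.linspace(0,6.28,60)]))
print("pred mouth",q.min(0),q.max(0))
E
```

```text
mouth [[ 0.5183 -0.1581  0.095 ]]<stdin>:6: RuntimeWarning: Mean of empty slice.
  ret = ret.dtype.type(ret / rcount)
Traceback (most recent call last):
ValueError: zero-size array to reduction operation minimum which has no identity
```

Request:
{"api": "apply_moves", "payload": {"claw": [0.045, 0.045, 0.045, 0.045, 0.045, 0.045, 0.0, 0.0, 0.0, 0.0, 0.0, 0.0, 0.0], "xyz": [[0, 0, 0.02], [0, 0, 0.03], [0, 0, 0.025], [0, 0, 0.015], [0, 0, 0.0095], [0, 0, 0], [0, 0, 0], [0, 0, 0], [0, 0, 0], [0, 0, 0], [0, 0, 0], [0, 0, 0], [0, 0, 0]], "twist": [[0, 0, 0], [0, 0, 0], [0, 0, 0], [0, 0, 0], [0, 0, 0], [0, 0, 0], [0, 0, 0], [0, 0, 0], [0, 0, 0], [0, 0, 0], [0, 0, 0], [0, 0, 0], [0, 0, 0]], "force": 60}}

```text
clock: 4.3
position: [0.4935, 0.2748, 0.0969]
tool_rot: [3.141, 0.001, 3.052]
force: [-0.8, -0.3, 4.8]
grip_width: 0.0126
finger_force: 58.8
```

Request:
{"api": "apply_moves", "payload": {"claw": [0, 0, 0, 0, 0, 0, 0, 0, 0, 0], "xyz": [[0, 0, -0.01], [0, 0, -0.02], [0, 0, -0.03], [0, 0, -0.03], [0, 0, -0.03], [0, 0, -0.04], [0, 0, -0.04], [0, 0, -0.04], [0, 0, 0], [0, 0, 0]], "twist": [[0, 0, 0], [0, 0, 0], [0, 0, 0], [0, 0, 0], [0, 0, 0], [0, 0, 0], [0, 0, 0], [0, 0, 0], [0, 0, 0], [0, 0, 0]]}}

```text
clock: 5.3
position: [0.493, 0.2743, 0.337]
tool_rot: [3.14, 0.002, 3.052]
force: [-0.4, 0.0, -1.5]
grip_width: 0.013
finger_force: 58.9
```

```bash
python3 - <<'E'
from h import *
delta([.519,-.160,.335],92)
f=bot.grab_frame("scene");a=f["img"][:,:,::-1];cv2.imwrite("pics/s3.png",cv2.resize(a[100:300,180:440],(780,600),interpolation=2))
s=bot.observe();R=Ro.from_euler("xyz",s["tool_rot"]).as_matrix()
g=s["position"]-R[:,2]*.0091
for d in(0,-.021,-.098):print(d,proj(f,g-R[:,2]*d)*3-[540,300] if 0 else (proj(f,g+R[:,2]*(-d))-[180,100])*3)
E
```

```text
t 5.3 shift [-0.0649 -0.4302  0.0016] twist [ 0.0011  0.0016 -0.1248] tooly 84.85 q7 0.87 f [-0.4  0.  -1.5] [ 0.06 -0.01 -0.  ]
0 [[175.47276508 170.50841332]]
-0.021 [[177.27732561 199.02501101]]
-0.098 [[183.50915118 297.87223438]]
```

View pics/s3.png

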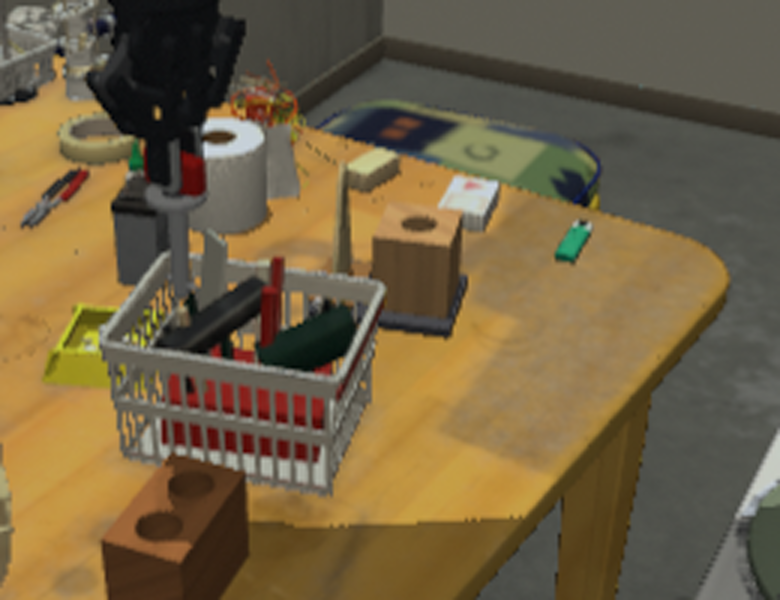

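Bolt is held upright in the fingers (shank from (178,205) to (182,300), as predicted); block mouth at (421,223). Carry it over.

Request:
{"api": "apply_moves", "payload": {"claw": [0, 0, 0, 0, 0, 0, 0, 0, 0, 0, 0, 0, 0, 0, 0, 0], "xyz": [[-0.0027, -0.018, 0], [-0.0054, -0.0358, 0], [-0.0054, -0.0358, 0], [-0.0054, -0.0358, 0], [-0.0054, -0.0358, 0], [-0.0054, -0.0358, 0], [-0.0054, -0.0358, 0], [-0.0054, -0.0358, 0], [-0.0054, -0.0358, 0], [-0.0054, -0.0358, 0], [-0.0054, -0.0358, 0], [-0.0054, -0.0358, 0], [-0.0027, -0.018, 0], [0, 0, 0], [0, 0, 0], [0, 0, 0]], "twist": [[0, 0, 0], [0, 0, 0], [0, 0, 0], [0, 0, 0], [0, 0, 0], [0, 0, 0], [0, 0, 0], [0, 0, 0], [0, 0, 0], [0, 0, 0], [0, 0, 0], [0, 0, 0], [0, 0, 0], [0, 0, -0.055], [0, 0, 0], [0, 0, 0]]}}

```text
clock: 6.95
position: [0.5185, -0.1594, 0.3352]
tool_rot: [3.141, -0.001, 3.105]
force: [1.6, 0.7, -1.5]
grip_width: 0.013
finger_force: 58.8
```

```bash
python3 - <<'E'
from h import *
delta([.5188,-.1595,.23],88)
E
```

```text
t 6.95 shift [-4.000e-04 -1.000e-04  1.052e-01] twist [ 0.0002 -0.0012 -0.0013] tooly 87.92 q7 1.79 f [ 1.6  0.7 -1.5] [ 0.03 -0.02  0.03]
```

Request:
{"api": "apply_moves", "payload": {"claw": [0, 0, 0, 0, 0, 0, 0], "xyz": [[0, 0, 0.02], [0, 0, 0.035], [0, 0, 0.035], [0, 0, 0.025], [0, 0, 0.015], [0, 0, 0], [0, 0, 0]], "twist": [[0, 0, 0], [0, 0, 0], [0, 0, 0], [0, 0, 0], [0, 0, 0], [0, 0, 0], [0, 0, 0]]}}

```text
clock: 7.65
position: [0.5191, -0.1593, 0.2062]
tool_rot: [-3.142, -0.0, 3.106]
force: [0.7, -0.3, -0.7]
grip_width: 0.0128
finger_force: 58.7
```

```bash
python3 - <<'E'
from h import *
f=bot.grab_frame("scene");a=f["img"][:,:,::-1].copy()
c=a[110:210,270:400];c=cv2.resize(c,(780,600),interpolation=2)
s=bot.observe();R=Ro.from_euler("xyz",s["tool_rot"]).as_matrix();print(s["position"])
t=np.linspace(0,2*np.pi,73);C=np.c_[np.cos(t),np.sin(t),0*t]
D=lambda P,col:cv2.polylines(c,[np.round(((proj(f,P)-[270,110]+.5)*6-.5)).astype(int)],False,col,1)
m=np.array([.5188,-.1595,.095]);D(m+.017*C,(255,0,0))
y=np.radians(14.5);Z=np.array([[np.cos(y),-np.sin(y),0],[np.sin(y),np.cos(y),0],[0,0,1]])
D(m+np.array([[.038,.038,0],[-.038,.038,0],[-.038,-.038,0],[.038,-.038,0],[.038,.038,0]])@Z.T,(255,0,0))
g=s["position"]-R[:,2]*.0091
D(g-[0,0,.021]+.021*C,(0,255,0));D(np.array([g-[0,0,.026],g-[0,0,.098]]),(0,255,0))
cv2.imwrite("pics/s4.png",c)
E
```

```text
[ 0.51937162 -0.15940683  0.20665447]
```

View pics/s4.png

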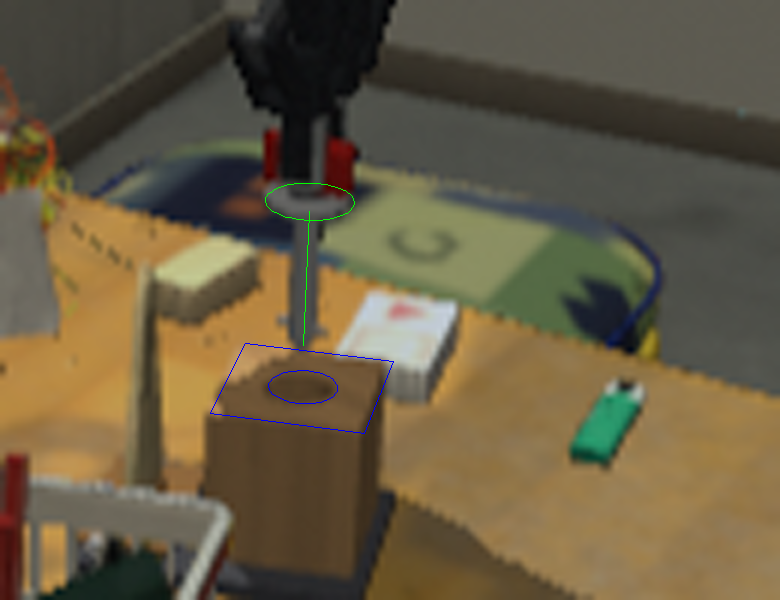

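The bolt's nose is above the mouth: well mouth at about (306,388), bolt axis about (302,345); model overlay agrees within 1–2 mm. Small correction, then down.

Request:
{"api": "apply_moves", "payload": {"claw": [0, 0, 0, 0, 0, 0, 0, 0, 0], "xyz": [[0.0005, -0.0012, 0], [0, 0, 0.01], [0, 0, 0.01], [0, 0, 0.01], [0, 0, 0.01], [0, 0, 0.01], [0, 0, 0.01], [0, 0, 0], [0, 0, 0]], "twist": [[0, 0, 0], [0, 0, 0], [0, 0, 0], [0, 0, 0], [0, 0, 0], [0, 0, 0], [0, 0, 0], [0, 0, 0], [0, 0, 0]]}}

```text
clock: 8.6
position: [0.5184, -0.1607, 0.1457]
tool_rot: [3.142, -0.0, 3.107]
force: [0.5, -0.8, -1.3]
grip_width: 0.0129
finger_force: 58.8
```

```bash
python3 - <<'E'
from h import *
delta([.5186,-.1607,.127],88)
E
```

```text
t 8.6 shift [-0.0002  0.      0.0187] twist [ 0.     -0.0004 -0.0001] tooly 88.0 q7 1.84 f [ 0.5 -0.8 -1.3] [0.04 0.01 0.  ]
```

Request:
{"api": "apply_moves", "payload": {"claw": [0, 0, 0, 0, 0, 0, 0], "xyz": [[0, 0, 0.005], [0, 0, 0.004], [0, 0, 0.003], [0, 0, 0.003], [0, 0, 0.002], [0, 0, 0], [0, 0, 0]], "twist": [[0, 0, 0], [0, 0, 0], [0, 0, 0], [0, 0, 0], [0, 0, 0], [0, 0, 0], [0, 0, 0]]}}

```text
clock: 9.3
position: [0.5185, -0.1607, 0.1288]
tool_rot: [-3.142, 0.0, 3.107]
force: [1.0, 0.2, -1.5]
grip_width: 0.0129
finger_force: 58.8
```

```bash
python3 - <<'E'
from h import *
delta([.5186,-.1607,.125],88)
E
```

```text
t 9.3 shift [-0.0001  0.      0.0038] twist [-0.      0.0001 -0.0001] tooly 87.99 q7 1.85 f [ 1.   0.2 -1.5] [-0.04 -0.02  0.04]
```

Request:
{"api": "apply_moves", "payload": {"claw": [0, 0, 0, 0, 0], "xyz": [[0, 0, 0.001], [0, 0, 0.001], [0, 0, 0.001], [0, 0, 0.001], [0, 0, 0]], "twist": [[0, 0, 0], [0, 0, 0], [0, 0, 0], [0, 0, 0], [0, 0, 0]]}}

```text
clock: 9.8
position: [0.5185, -0.1607, 0.1247]
tool_rot: [-3.142, -0.0, 3.107]
force: [-0.5, 0.4, -1.6]
grip_width: 0.0128
finger_force: 58.8
```

Request:
{"api": "apply_moves", "payload": {"claw": [0, 0, 0], "xyz": [[0, 0, 0.0005], [0, 0, 0.0005], [0, 0, 0]], "twist": [[0, 0, 0], [0, 0, 0], [0, 0, 0]]}}

```text
clock: 10.1
position: [0.5185, -0.1607, 0.1238]
tool_rot: [-3.142, 0.0, 3.107]
force: [-0.4, -0.5, 0.3]
grip_width: 0.0131
finger_force: 59.0
```

Request:
{"api": "apply_moves", "payload": {"claw": [0, 0, 0], "xyz": [[0, 0, 0.0005], [0, 0, 0], [0, 0, 0]], "twist": [[0, 0, 0], [0, 0, 0], [0, 0, 0]]}}

```text
clock: 10.4
position: [0.5185, -0.1606, 0.1234]
tool_rot: [3.142, 0.0, 3.107]
force: [0.0, 0.9, 2.5]
grip_width: 0.0131
finger_force: 59.4
```

Request:
{"api": "apply_moves", "payload": {"claw": [0, 0, 0], "xyz": [[0, 0, 0.0005], [0, 0, 0], [0, 0, 0]], "twist": [[0, 0, 0], [0, 0, 0], [0, 0, 0]]}}

```text
clock: 10.7
position: [0.5187, -0.1606, 0.123]
tool_rot: [-3.142, 0.0, 3.107]
force: [-1.2, 0.7, 5.6]
grip_width: 0.013
finger_force: 60.0
```

Request:
{"api": "apply_moves", "payload": {"claw": [0, 0, 0, 0, 0], "xyz": [[0, 0, 0], [0, 0, 0], [0, 0, 0], [0, 0, 0], [0, 0, 0]], "twist": [[0, 0, -0.05], [0, 0, -0.05], [0, 0, -0.05], [0, 0, 0], [0, 0, 0]]}}

```text
clock: 11.2
position: [0.5184, -0.1607, 0.1227]
tool_rot: [3.142, -0.0, -3.028]
force: [0.5, 0.0, -1.1]
grip_width: 0.0128
finger_force: 58.8
```

```bash
python3 - <<'E'
from h import *
delta([.5186,-.1607,.123],96.6)
E
```

```text
t 11.2 shift [-0.0002 -0.     -0.0003] twist [ 0.0001 -0.0002 -0.0017] tooly 96.5 q7 1.96 f [ 0.5  0.  -1.1] [ 0.08 -0.08 -0.01]
```

Request:
{"api": "apply_moves", "payload": {"claw": [0, 0, 0, 0, 0], "xyz": [[0, 0, 0.0007], [0, 0, 0.0007], [0, 0, 0.0006], [0, 0, 0], [0, 0, 0]], "twist": [[0, 0, 0], [0, 0, 0], [0, 0, 0], [0, 0, 0], [0, 0, 0]]}}

```text
clock: 11.7
position: [0.5185, -0.1606, 0.1207]
tool_rot: [3.142, -0.0, -3.027]
force: [-0.6, 0.6, -2.7]
grip_width: 0.0131
finger_force: 58.8
```

Free travel: the lugs are in the slots. Follow the drop.

Request:
{"api": "apply_moves", "payload": {"claw": [0, 0, 0, 0, 0, 0, 0, 0], "xyz": [[0, 0, 0.0015], [0, 0, 0.0015], [0, 0, 0.0015], [0, 0, 0.001], [0, 0, 0.001], [0, 0, 0.0005], [0, 0, 0], [0, 0, 0]], "twist": [[0, 0, 0], [0, 0, 0], [0, 0, 0], [0, 0, 0], [0, 0, 0], [0, 0, 0], [0, 0, 0], [0, 0, 0]]}}

```text
clock: 12.5
position: [0.5185, -0.1607, 0.1138]
tool_rot: [-3.142, 0.0, -3.026]
force: [0.9, 0.2, -1.9]
grip_width: 0.0125
finger_force: 58.8
```

Request:
{"api": "apply_moves", "payload": {"claw": [0, 0, 0, 0], "xyz": [[0, 0, 0.0005], [0, 0, 0.0005], [0, 0, 0], [0, 0, 0]], "twist": [[0, 0, 0], [0, 0, 0], [0, 0, 0], [0, 0, 0]]}}

```text
clock: 12.9
position: [0.5187, -0.1607, 0.1131]
tool_rot: [-3.141, 0.001, -3.026]
force: [0.4, 0.2, 5.2]
grip_width: 0.0125
finger_force: 59.9
```

Request:
{"api": "apply_moves", "payload": {"claw": [0, 0, 0, 0], "xyz": [[0, 0, 0.0005], [0, 0, 0], [0, 0, 0], [0, 0, 0]], "twist": [[0, 0, 0], [0, 0, 0], [0, 0, 0], [0, 0, 0]]}}

```text
clock: 13.3
position: [0.5189, -0.1607, 0.1129]
tool_rot: [-3.141, 0.001, -3.026]
force: [-1.1, 0.6, 11.2]
grip_width: 0.0127
finger_force: 60.7
```

```bash
python3 - <<'E'
from h import *
delta([.5186,-.1607,.1125],96.6)
E
```

```text
t 13.3 shift [0.0003 0.0001 0.0004] twist [-0.0003  0.001  -0.    ] tooly 96.6 q7 1.97 f [-1.1  0.6 11.2] [0.21 0.29 0.02]
```

Request:
{"api": "apply_moves", "payload": {"claw": [0, 0, 0, 0, 0, 0], "xyz": [[0, 0, 0.0002], [0, 0, 0.0002], [0, 0, 0.0003], [0, 0, 0.0003], [0, 0, 0], [0, 0, 0]], "twist": [[0, 0, 0.044], [0, 0, 0.044], [0, 0, 0.044], [0, 0, 0.044], [0, 0, 0], [0, 0, 0]]}}

```text
clock: 13.9
position: [0.5193, -0.161, 0.1122]
tool_rot: [-3.141, 0.002, 3.081]
force: [-0.5, 0.4, 14.9]
grip_width: 0.0126
finger_force: 61.1
```

```bash
python3 - <<'E'
from h import *
delta([.5186,-.1607,.112],86.6)
E
```

```text
t 13.9 shift [0.0007 0.0002 0.0002] twist [-0.0004  0.0019 -0.0017] tooly 86.5 q7 1.83 f [-0.5  0.4 14.9] [-0.08  0.18 -0.01]
```

Request:
{"api": "apply_moves", "payload": {"claw": [0, 0, 0, 0, 0, 0, 0, 0], "xyz": [[0, 0, 0.00022], [0, 0, 0.00022], [0, 0, 0.00022], [0, 0, 0.00022], [0, 0, 0.00022], [0, 0, 0.00022], [0, 0, 0], [0, 0, 0]], "twist": [[0, 0, 0.044], [0, 0, 0.044], [0, 0, 0.044], [0, 0, 0.044], [0, 0, 0.044], [0, 0, 0.044], [0, 0, 0], [0, 0, 0]]}}

```text
clock: 14.7
position: [0.5194, -0.1608, 0.1108]
tool_rot: [3.141, 0.002, 2.817]
force: [0.9, 0.2, 13.5]
grip_width: 0.0126
finger_force: 60.9
```

```bash
python3 - <<'E'
from h import *
delta([.5186,-.1607,.112],71.5)
E
```

```text
t 14.7 shift [ 0.0008 -0.0002 -0.0012] twist [ 0.0003  0.0021 -0.002 ] tooly 71.38 q7 1.63 f [ 0.9  0.2 13.5] [ 0.27 -0.14 -0.  ]
```

Request:
{"api": "apply_moves", "payload": {"claw": [0, 0, 0, 0, 0, 0, 0, 0, 0, 0, 0, 0, 0, 0], "xyz": [[0, 0, 0.00025], [0, 0, 0.00025], [0, 0, 0.00025], [0, 0, 0.00025], [0, 0, 0.00025], [0, 0, 0.00025], [0, 0, 0.00025], [0, 0, 0.00025], [0, 0, 0.00025], [0, 0, 0.00025], [0, 0, 0.00025], [0, 0, 0.00025], [0, 0, 0], [0, 0, 0]], "twist": [[0, 0, 0.044], [0, 0, 0.044], [0, 0, 0.044], [0, 0, 0.044], [0, 0, 0.044], [0, 0, 0.044], [0, 0, 0.044], [0, 0, 0.044], [0, 0, 0.044], [0, 0, 0.044], [0, 0, 0.044], [0, 0, 0.044], [0, 0, 0], [0, 0, 0]]}}

```text
clock: 16.1
position: [0.5197, -0.1607, 0.1078]
tool_rot: [3.14, 0.002, 2.289]
force: [2.9, 1.6, 12.3]
grip_width: 0.0131
finger_force: 60.8
```

```bash
python3 - <<'E'
from h import *
delta([.5186,-.1607,.112],41.3)
E
```

```text
t 16.1 shift [ 0.0007 -0.0008 -0.0042] twist [ 0.0018  0.002  -0.0028] tooly 41.14 q7 1.23 f [ 2.9  1.6 12.3] [ 0.49 -0.7  -0.05]
```

Request:
{"api": "apply_moves", "payload": {"claw": [0, 0, 0, 0, 0, 0, 0, 0, 0], "xyz": [[-0.0004, 0.0005, 0.0002], [0, 0, 0.0002], [0, 0, 0.0002], [0, 0, 0.0002], [0, 0, 0.0002], [0, 0, 0.0002], [0, 0, 0.0002], [0, 0, 0], [0, 0, 0]], "twist": [[0, 0, 0.044], [0, 0, 0.044], [0, 0, 0.044], [0, 0, 0.044], [0, 0, 0.044], [0, 0, 0.044], [0, 0, 0.044], [0, 0, 0], [0, 0, 0]]}}

```text
clock: 17.0
position: [0.5207, -0.1609, 0.1068]
tool_rot: [3.139, 0.002, 1.981]
force: [1.9, 1.6, 19.1]
grip_width: 0.0127
finger_force: 61.8
```

```bash
python3 - <<'E'
from h import *
delta([.5186,-.1607,.112],23.6)
E
```

```text
t 17.0 shift [ 0.001  -0.0018 -0.0052] twist [ 0.003   0.0019 -0.0019] tooly 23.49 q7 0.99 f [ 1.9  1.6 19.1] [ 0.32 -0.53  0.05]
```

Request:
{"api": "apply_moves", "payload": {"claw": [0, 0, 0, 0, 0], "xyz": [[0, 0, 0], [0, 0, 0], [0, 0, 0], [0, 0, 0], [0, 0, 0]], "twist": [[0, 0, 0.044], [0, 0, 0.044], [0, 0, 0.044], [0, 0, 0], [0, 0, 0]]}}

```text
clock: 17.5
position: [0.521, -0.161, 0.1069]
tool_rot: [3.138, 0.002, 1.849]
force: [4.8, 0.7, 18.2]
grip_width: 0.0129
finger_force: 61.5
```

```bash
python3 - <<'E'
from h import *
delta([.5186,-.1607,.112],16)
f=bot.grab_frame("scene");a=f["img"][:,:,::-1];cv2.imwrite("pics/s5.png",cv2.resize(a[130:210,280:380],(750,600),interpolation=2))
E
```

```text
t 17.5 shift [ 0.0009 -0.0023 -0.0051] twist [ 0.0037  0.0019 -0.0012] tooly 15.93 q7 0.89 f [ 4.8  0.7 18.2] [ 0.24 -1.04  0.03]
```

View pics/s5.png

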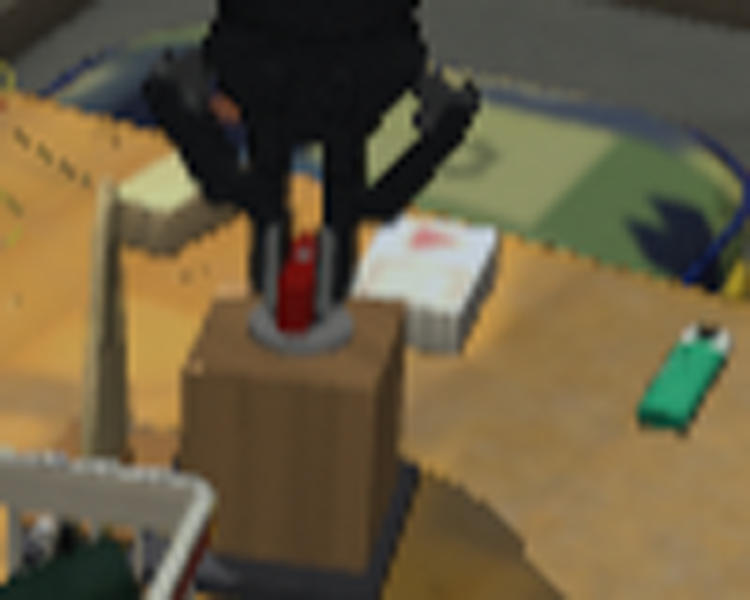

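Collar (300,325) sits on the block top and the descent has stopped while still turning: home. Release with a small opening, check, then retreat up.

Request:
{"api": "apply_moves", "payload": {"claw": [0.0, 0.02, 0.026, 0.026, 0.026, 0.026, 0.026], "xyz": [[0, 0, -0.002], [0, 0, 0], [0, 0, 0], [0, 0, 0], [0, 0, 0], [0, 0, 0], [0, 0, 0]], "twist": [[0, 0, 0], [0, 0, 0], [0, 0, 0], [0, 0, 0], [0, 0, 0], [0, 0, 0], [0, 0, 0]], "force": 20}}

```text
clock: 18.25
position: [0.5191, -0.1607, 0.1075]
tool_rot: [-3.141, -0.0, 1.849]
force: [-0.2, 0.5, 0.2]
grip_width: 0.0259
finger_force: 0.0
```

Request:
{"api": "apply_moves", "payload": {"claw": [0.026, 0.026, 0.026, 0.026, 0.026, 0.026, 0.026, 0.026], "xyz": [[0, 0, -0.005], [0, 0, -0.01], [0, 0, -0.02], [0, 0, -0.03], [0, 0, -0.04], [0, 0, -0.04], [0, 0, 0], [0, 0, 0]], "twist": [[0, 0, 0], [0, 0, 0], [0, 0, 0], [0, 0, 0], [0, 0, 0], [0, 0, 0], [0, 0, 0], [0, 0, 0]]}}

```text
clock: 19.05
position: [0.5194, -0.1605, 0.2539]
tool_rot: [3.139, 0.0, 1.849]
force: [0.2, -0.6, -0.4]
grip_width: 0.0258
finger_force: 0.0
```

```bash
python3 - <<'E'
from h import *
f=bot.grab_frame("scene");a=f["img"][:,:,::-1]
c=cv2.resize(a[130:210,280:380],(750,600),interpolation=2)
t=np.linspace(0,2*np.pi,73);C=np.c_[np.cos(t),np.sin(t),0*t]
for z,col in((.1,(0,255,0)),(.104,(0,0,255))):
    P=np.array([.5195,-.1607,z])+.021*C
    cv2.polylines(c,[np.round((proj(f,P)-[280,130]+.5)*7.5-.5).astype(int)],True,col,1)
cv2.imwrite("pics/s6.png",c)
E
```

```text
(no output)
```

View pics/s6.png

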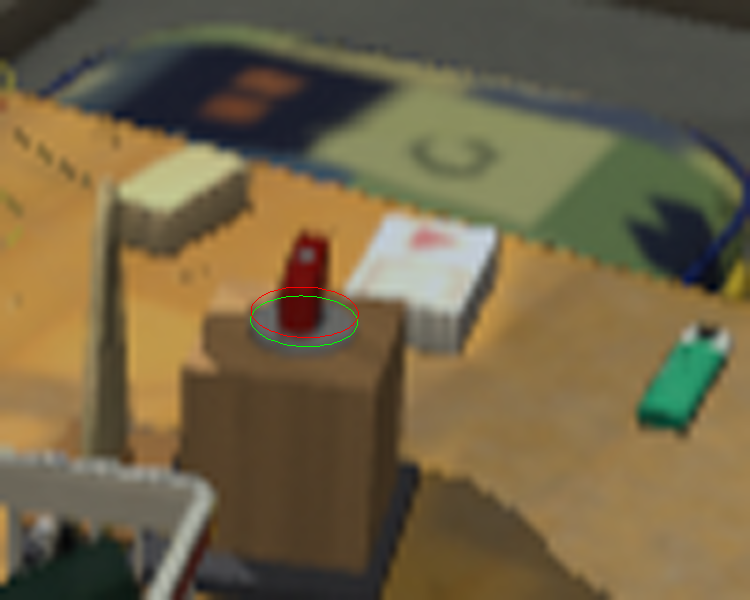

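The collar (303,322) lies flat on the block and the handle is upright and clear of the gripper.

```bash
python3 -c "
from workcell import bot
print(bot.job_done())"
```

```text
the job is handed in; nothing more can be done
None
```

The bolt is screwed into the anchor, its collar appears fully home on the block, and I released it and handed the job in at about 19 s. The highest downward force I saw in the readings was about 19 N. No verdict came back on hand-in.

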